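# Hook the desk caddy onto the slotted upright and snap it down

## Task

Mount the grey desk caddy on the slotted metal upright: lift it by its wooden handle, feed both hooks on its back through the two slots, then press it down until it drops fully home and the spring catch snaps over the bead at the bottom of its back, and let go. Feel your way and do not force it (keep it below 50 N), and leave the mug, the tape roll and the glass apple where they are.

Things in the scene. Friction and masses are not known exactly. Their poses are not given: they have to be found in the camera images.
- caddy_grip (a point): Middle of the upright wooden handle board of the loose caddy (0.15 to 0.3 kg), a grey open tray 100 mm wide (y), 97 deep (x), walls 40 high, standing on the desk. Board 12 mm thick (y), 56 long (x), its top 17 mm above this point; the point is 85 mm above the underside. Axes: x out of the back, where the hooks point; z up. Bearing plane of the back 52 mm ahead (+x).
- hook_top (a point): Centre of the end face of the upper of two steel hooks on the caddy's back, 61.5 mm ahead of caddy_grip and 4 mm lower; caddy axes. Hooks 5 mm wide (y): a tongue 6 mm high, at its end a lip 4 mm thick hanging 14 mm below it, so the end is 20 mm high (+-10 about this point). 5.5 mm between lip and bearing plane.
- hook_low (a point): The same point of the lower hook, which is alike, 45 mm below hook_top.
- bead (a point): Centre of the round bead, 7 mm thick and 56 mm long (y), across the bottom of the caddy's back: 6 mm above the underside, 48.5 mm ahead of caddy_grip. The catch snaps over it.
- slot_top (a point): Nominal centre of the upper slot's mouth on the fixed upright's front face, 137 mm above the desk. Axes: x straight into the upright, as the hooks go in; z up. Slots 10 mm wide (y), 24 high, in a smooth aluminium strip 4 mm thick; 28 mm hollow behind it. The strip's height setting is not measured: slots and catch stand up to 12 mm higher or lower than this point says; find it by feel or sight.
- slot_low (a point): Nominal centre of the lower slot, alike, 45 mm below slot_top, off by the same unknown height. The strip does not move under load. Fully home, the tongues rest on the slots' bottoms: hook_top is then 16 mm below the true slot centre (4 to 28 below slot_top) and 8 to 9.5 mm ahead (+x) of slot_top, the caddy upright and square to the strip.
- upright_foot (a point): Middle of the underside of the upright's 130 x 130 x 12 mm base, on the desk, 20 mm behind the slotted face. The upright is a dark steel channel 74 mm wide, 180 mm high, fixed to the desk.
- catch (a joint): Spring catch, a steel ridge 9.5 mm wide, 7 mm proud of the strip in a small hole 84.8 mm below the true upper slot centre. Value: m pushed in; 0 = nothing on it. Pressing the caddy down over its last 14 mm, the bead pushes it in 5 to 7 mm (about 5 to 12 N beyond the weight), then it snaps out over the bead and rests on the back plate at about 0.001 to 0.003.
- seat_button (a joint): Small black spring button, 7 mm across, standing upright on a ledge of the strip below and 20 mm to the left (+y) of the catch. The bottom of the caddy's back presses it down as it comes home; value: m pressed in. 0 = free; about 0.0065 when the caddy is fully home; it begins to move 6.5 mm before. Takes about 0.5 N.
- mug: A black and white mug, 81 x 116 x 94 mm, a bystander; origin at the centre of its underside.
- tape_roll: A brown roll of tape lying flat, 96 mm across, 48 mm high, a bystander; origin at the centre of its underside.
- glass_apple: A turquoise glass apple, 80 mm across, 79 mm high, a bystander; origin at the centre of its underside.

How it is judged:
On the way, in this order (a step that is already met when the one before it is completed fails the run):
1. the caddy is lifted off the desk (height (world z) of caddy_grip above 0.11 m), for 0.1 s.
2. the hooks are through the slots (x of hook_top in the frame of slot_top above 0.006 m and y of hook_top in the frame of slot_top between -0.006 and 0.006 m and z of hook_top in the frame of slot_top between -0.031 and 0.018 m), for 0.05 s.
At the end, for the whole second after the job is handed in: The caddy hangs at rest: hook ends 6 to 12 mm past the face, within 6 mm of the middle, 2 to 31 mm below the nominal slot centre; upright within 4, square within 7 degrees; the seat button pressed in over 4.5 mm (so about 2 mm from home at most) and the catch snapped out (under 4.5 mm pushed in) (value of joint seat_button above 0.0045 m and value of joint catch below 0.0045 m and x of hook_top in the frame of slot_top between 0.006 and 0.012 m and y of hook_top in the frame of slot_top between -0.006 and 0.006 m and z of hook_top in the frame of slot_top between -0.031 and -0.002 m and angle between caddy_grip's own z axis and vertical below 0.07 rad and angle between the x axis of caddy_grip and the x axis of slot_top, either way round below 0.12 rad and linear speed of caddy below 0.02 m/s); the robot touches nothing.
It fails at once if the caddy is forced against the upright with more than 50 N (contact force between caddy and upright above 50 N).
It fails at once if the mug is moved by more than 3 cm (distance of mug from where it was at the start of the episode above 0.03 m).
It fails at once if the tape roll is moved by more than 3 cm (distance of tape_roll from where it was at the start of the episode above 0.03 m).
It fails at once if the glass apple is moved by more than 3 cm (distance of glass_apple from where it was at the start of the episode above 0.03 m).
It also fails if it takes over 61 s, if anything falls off the work surface, if the arm or the gripper's body presses on something with over 40 N, if the wrist force passes 120 N, or if a joint passes its speed limit or range.

## Robot

A 6-joint arm with a two-finger parallel gripper is mounted at the origin on a cart in front of the work surface, level with it; the furniture and walls round the work are solid. World frame = base frame: x ahead of the robot, y to its left, z up, the work surface at z = 0. Lengths are in m, angles in rad, forces in N, time in s.
With the tool pointing down it reaches from about 0.25 to 0.775 m from the base axis. Payload 4 kg.
Tool frame: the origin (TCP) lies between the finger pads; the fingertips stand 25 mm ahead of it and the grasp point (between the pads) lies 6 mm ahead of it (robot.tip_reach is the distance from the TCP to the fingertips, in m); z points along the fingers, y is the line along which they close (so a half turn about z gives the same grasp; the last joint's range is limited). The gripper opens to 94 mm and grips with 3 to 60 N. Pads are 16 mm wide; open, the fingers measure 119 mm over their backs; the gripper's body (75 mm by 177 mm) begins 78 mm behind the grasp point.
Start: joints at [-1.45, 0.087, 1.371, -0, 1.684, -0.103], TCP at [0.122, -0.536, 0.231] pointing down, gripper open.
Joint ranges: [-3.1, 3.1], [-0.76, 2.03], [0.27, 2.55], [-1.08, 4.22], [0.17, 2.65], [-2.57, 2.57]. Speed limits (rad/s): [2.79, 2.79, 3.14, 3.14, 3.14, 3.14].

## Interface

Orientations are given as [roll, pitch, yaw] about the fixed x, y, z axes, in that order (R = Rz(yaw) Ry(pitch) Rx(roll)).
In Python, from bench import sensors, snapshot, camera_info, ticket, robot gives the robot as it stands.
- The arm moves only by the tool arm_command, never from a script. Its argument "plan" is a list of rows, each an object with "grip": the closure, from -1 (fully open) to 1 (shut); "slide": the shift along the tool's x, y, z normalised to -1 to 1, where 1 is 500 mm, a list of three; "spin": the turn about the tool's z normalised to -1 to 1, where 1 is 5 degrees. A call has 1 to 10 rows; each row shifts and turns the commanded pose from where the row before left it, along the tool's axes as they then stand; what a row does not reach is not made up. A row lasts 1/8 s, in which the tool goes at most 62.5 mm and 10.7 degrees, less where a joint would pass 70% of its speed; a pose out of reach is approached as far as the arm can. A call with a number of a shift or a turn outside -1 to 1 is refused whole. A call with a gripper value outside its range is refused whole. The fingers move at their own pace and stop on an object; the grip force is fixed at half the most. Time passes only in rows, so rows that do not move let the fingers close. It gives the time, the measured TCP pose, the force, the opening and the grip force at its end, in the units of the state.
- sensors.get_obs(): the state, without advancing time (a new reading comes with each control period).
- snapshot(name): name is "scene" or "top" or "wrist"; returns the picture (420x560x3 uint8, red, green, blue); there is no depth.
- camera_info(name): a dict with "fx", "fy", "cx", "cy" (pixels), "position" and "rotation" of the camera in the world. Camera axes: x right, y up, looking along -z (the intrinsics and any distortion apply to the point x, -y, -z); pixel columns grow to the right and rows downward; lengths in m; the calibration is good to about 2 mm. A picture is of the moment at which its call begins: read the wrist's pose just before it. camera_info takes no time and is no camera call; for the wrist camera it gives the pose at the moment of the call.
- ticket.close_job(): hands the job in; it is judged then, once.
The state is a dict: "time": time; "joint_positions": joint angles; "qvel": joint speeds; "joint_torque": joint torques, N m; "tool_pos": TCP position; "ee_rot": TCP orientation; "wrist_force": force on the tool from outside, world axes, zero at the start; "wrist_torque": the same for the moment, N m; "width": finger opening in m; "finger_force": force on a finger pad.
Only numpy, scipy, OpenCV 4.12 (cv2) and the standard library are available. Lean on these libraries where they do the work, as an engineer would, in place of code of your own. Each camera call takes 0.05 s, during which the arm holds its last target. There are 200 camera calls.

## Working session

There is one attempt and no reset: what is moved stays moved. The work goes in short steps, Python scripts to look and compute and a tool call to move; the robot and the scene stay as the last step left them, time stands still between calls to the robot, and variables do not carry over. Pictures are saved under pics/ and viewed, at most 10 in all, crops included, and the job is handed in when it is done.

Besides the shell and the picture viewer there is one more tool, called after "Call:" as name(argument=value, ...), one argument or row to a line, values as JSON. arm_command: Moves the arm, as the interface text tells. Scaled input: -1 to 1 covers 500 mm each way for a shift and 5 degrees each way for a turn. Its arguments: {"type":"object","properties":{"plan":{"type":"array","items":{"type":"object","properties":{"grip":{"type":"number"},"slide":{"type":"array","items":{"type":"number"}},"spin":{"type":"number"}}}}},"required":["plan"]}

```bash
mkdir -p pics; ls; python3 - <<'E'
from bench import sensors, snapshot, camera_info
import cv2,numpy as np
o=sensors.get_obs(); print({k:np.round(v,3) for k,v in o.items()})
for n in("scene","top"):
    im=snapshot(n); cv2.imwrite(f"pics/{n}0.png",im[:,:,::-1]); print(n,camera_info(n))
E
```

```text
pics
{'time': np.float64(0.0), 'joint_positions': array([-1.45 ,  0.088,  1.372,  0.   ,  1.684, -0.103]), 'qvel': array([ 0.   , -0.001,  0.   , -0.003,  0.001, -0.   ]), 'joint_torque': array([-0.0000e+00, -3.4019e+01, -3.0243e+01,  7.2000e-02,  3.3000e-02,
       -0.0000e+00]), 'tool_pos': array([ 0.122, -0.536,  0.229]), 'ee_rot': array([-3.139, -0.   ,  0.224]), 'wrist_force': array([-0.098,  0.474,  0.783]), 'wrist_torque': array([ 0.075, -0.02 ,  0.041]), 'finger_force': np.float64(0.0), 'width': np.float64(0.094)}
scene {'fx': 511.337075446749, 'fy': 511.337075446749, 'cx': 277.1922009630608, 'cy': 212.8150860015571, 'position': array([-0.2020635 ,  0.57334436,  0.76077402]), 'rotation': array([ 0.95318177, -0.02337173, -2.17003697])}
top {'fx': 507.2886953460482, 'fy': 507.2886953460482, 'cx': 281.0616790352217, 'cy': 203.12667303434924, 'position': array([0.28849046, 0.03579592, 1.40182236]), 'rotation': array([ 0.189335  ,  0.00442062, -1.55310087])}
```

View pics/scene0.png

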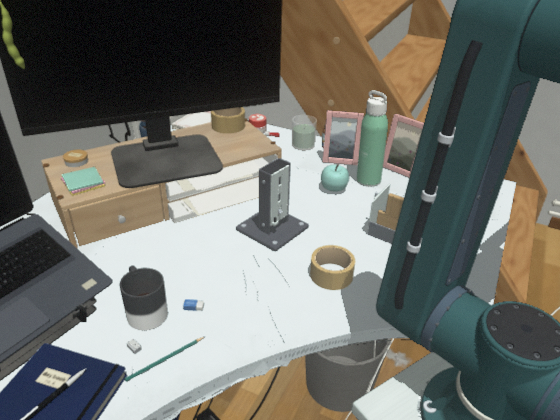

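View pics/top0.png

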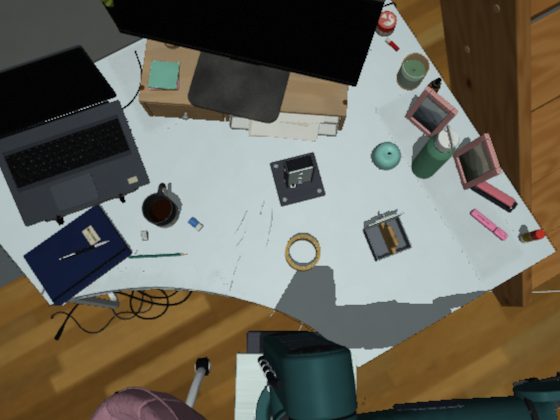

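The scene view shows the upright at about (275,195), the tape roll at (333,267), the caddy at (395,215) partly behind the arm, and the apple at (335,178). The top view shows the upright base at (297,178) and the caddy at (387,236) with its hooked back towards the image top.

```bash
cat > h.py <<'E'
import numpy as np, cv2
from scipy.spatial.transform import Rotation as R
from bench import camera_info, snapshot, sensors
def ray(info,px):
    d=np.array([(px[0]-info['cx'])/info['fx'],-(px[1]-info['cy'])/info['fy'],-1.])
    return np.array(info['position']), R.from_euler('xyz',info['rotation']).as_matrix()@d
def onz(info,px,z):
    p,d=ray(info,px); return p+d*(z-p[2])/d[2]
def proj(info,P):
    c=R.from_euler('xyz',info['rotation']).as_matrix().T@(np.array(P)-info['position'])
    return np.array([info['cx']-info['fx']*c[0]/c[2], info['cy']+info['fy']*c[1]/c[2]])
def save(im,name): cv2.imwrite('pics/'+name,im[:,:,::-1])
E
python3 - <<'E'
import cv2,numpy as np
from h import *
t=cv2.imread('pics/top0.png');s=cv2.imread('pics/scene0.png')
a=cv2.resize(t[145:211,260:330],(400,377),interpolation=cv2.INTER_CUBIC)
b=cv2.resize(t[200:266,355:425],(400,377),interpolation=cv2.INTER_CUBIC)
cv2.imwrite('pics/c1.png',np.hstack([a,b]))
c=cv2.resize(s[145:255,230:330],(480,528),interpolation=cv2.INTER_CUBIC)
d=cv2.resize(s[175:255,360:420],(320,427),interpolation=cv2.INTER_CUBIC)
d=cv2.copyMakeBorder(d,0,101,0,0,0)
cv2.imwrite('pics/c2.png',np.hstack([c,d]))
i=camera_info('top')
for p,z in(((297,178),0.012),((388,236),0.1)): print(onz(i,p,z))
E
```

```text
[0.62746161 0.00305126 0.012     ]
[ 0.45617392 -0.23126589  0.1       ]
```

View pics/c1.png

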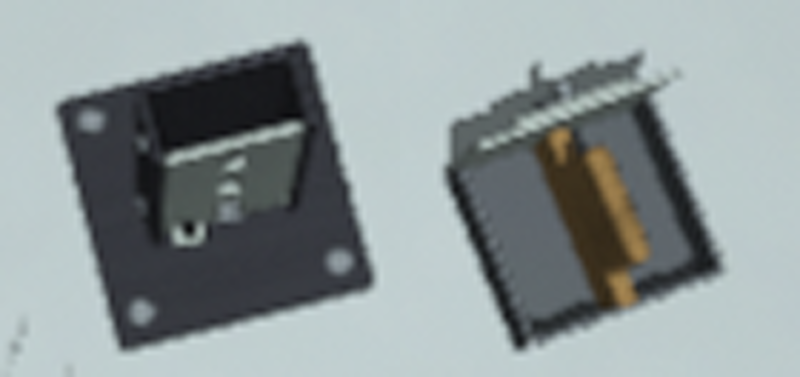

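View pics/c2.png

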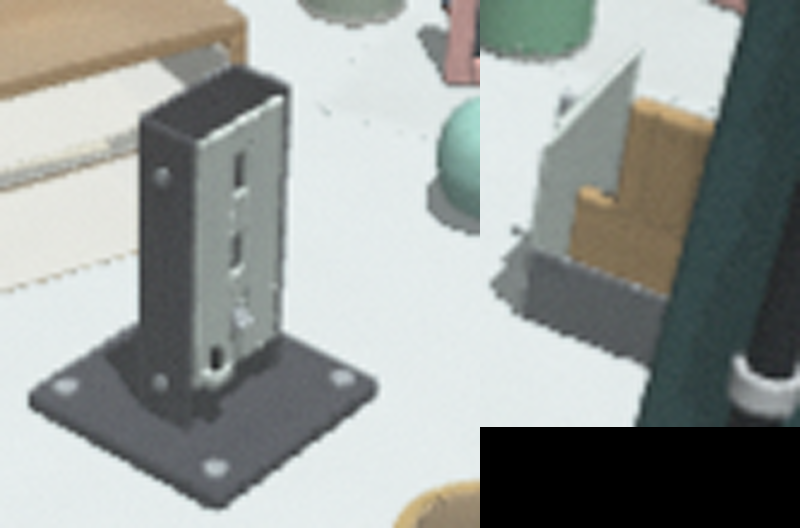

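The crops show the base corners, the strip facing the robot, and the slots at about (240,170) and (236,250) in the left scene crop. The catch is at about (242,316) and the button ledge at (213,370). The handle's top face runs from about (597,150) to (636,262) in the right top crop.

```bash
python3 - <<'E'
from h import *
i=camera_info('top'); s=camera_info('scene')
T=lambda u,v,x0,y0:(x0+u/5.714-.4,y0+v/5.714-.4)
c=[onz(i,T(u,v,260,145),.012)[:2] for u,v in((60,103),(303,42),(373,285),(122,348))]
c=np.array(c); m=c.mean(0); print('base',c,m)
e=[c[1]-c[2],c[0]-c[3]]; 
ang=[np.arctan2(*(d[::-1])) for d in e]+[np.arctan2(*(d[::-1]))+np.pi/2 for d in(c[1]-c[0],c[2]-c[3])]
yaw=np.mean(ang); print('yaw deg',np.degrees(ang),np.degrees(yaw))
# scene check of base corners
S=lambda u,v:(230+u/4.8-.4,145+v/4.8-.4)
for u,v in((28,400),(220,508),(378,385)): print('scene base',onz(s,S(u,v),.012))
x=np.array([np.cos(yaw),np.sin(yaw),0]); f=np.r_[m,0]-.02*x
def onplane(px):
    p,d=ray(s,px); return p+d*(x@(f-p))/(x@d)
for n,u,v in(('slotTtop',241,150),('slotTbot',239,190),('slotLtop',238,232),('slotLbot',236,270),('catch',242,316),('striptopL',195,140),('striptopR',282,98)):
    P=onplane(S(u,v)); print(n,P,'lat',np.cross(x,P-f)[2])
# handle
im=cv2.imread('pics/top0.png'); hsv=cv2.cvtColor(im,cv2.COLOR_BGR2HSV)
sub=hsv[200:266,355:425]
mk=cv2.inRange(sub,(8,100,0),(25,255,255))
V=sub[...,2]; print(np.where(mk>0,V,0)[20:56,20:46])
E
```

```text
base [[ 0.6709682   0.07977   ]
 [ 0.70434532 -0.0404808 ]
 [ 0.5813737  -0.07547928]
 [ 0.54792697  0.04684046]] [0.62615355 0.00266259]
yaw deg [15.88667876 14.98294237 15.5126624  15.29295946] 15.41881074729253
scene base [0.66087426 0.08518724 0.012     ]
scene base [0.53800963 0.05154379 0.012     ]
scene base [ 0.57573739 -0.07174176  0.012     ]
slotTtop [ 0.60713443 -0.00360139  0.15809234] lat -0.0009818701594985326
slotTbot [ 0.60697937 -0.00303914  0.13607082] lat -0.0003986245776394533
slotLtop [ 0.60703667 -0.00324692  0.11202915] lat -0.0006141663012860342
slotLbot [ 0.60686448 -0.00262256  0.09019894] lat 3.350179951254036e-05
catch [ 0.60841166 -0.00823239  0.05970725] lat -0.005785772664648559
striptopL [0.5981803  0.02886475 0.1785421 ] lat 0.03269640926696137
striptopR [ 0.61504323 -0.03227731  0.17366231] lat -0.030728421651453827
[[  0   0   0   0   0   0   0   0   0   0   0   0   0   0   0   0   0   0
    0   0   0   0   0   0   0   0]
 [  0   0   0   0   0   0   0   0   0   0   0   0   0   0   0   0   0   0
    0   0   0   0   0   0   0   0]
 [  0   0   0   0  
[... 2987 characters left out ...]
57 100 149
  159 155   0   0   0   0   0   0]
 [  0   0   0   0   0   0   0   0   0   0   0   0   0   0  58  58  69 123
  160 156 121   0   0   0   0   0]
 [  0   0   0   0   0   0   0   0   0   0   0   0   0   0   0  57  54 106
  155 158 140   0   0   0   0   0]
 [  0   0   0   0   0   0   0   0   0   0   0   0   0   0   0  54  53  85
  138 158 146   0   0   0   0   0]
 [  0   0   0   0   0   0   0   0   0   0   0   0   0   0   0  45  49   0
    0   0   0   0   0   0   0   0]
 [  0   0   0   0   0   0   0   0   0   0   0   0   0   0   0   0   0   0
    0   0   0   0   0   0   0   0]
 [  0   0   0   0   0   0   0   0   0   0   0   0   0   0   0   0   0   0
    0   0   0   0   0   0   0   0]]
```

```bash
cat >> h.py <<'E'
def go(target,yaw):
    """needed slide (normalised totals) and spin (deg) to bring TCP to target/yaw"""
    o=sensors.get_obs(); M=R.from_euler('xyz',o['ee_rot']).as_matrix()
    print('t',o['time'],'tcp',np.round(o['tool_pos'],4),'rot',np.round(np.degrees(o['ee_rot']),2),'F',np.round(o['wrist_force'],2),'w',o['width'])
    print('slide mm',np.round(1000*M.T@(np.array(target)-o['tool_pos']),1),'spin deg',np.degrees(o['ee_rot'][2]-yaw))
E
python3 - <<'E'
from h import *
i=camera_info('top')
a=onz(i,(389.4,226.3),.102);b=onz(i,(396,244.7),.102);c=onz(i,(392.2,235.7),.102)
print(a,b,c,np.linalg.norm(a-b)); y=np.arctan2(*(a-b)[:2][::-1]);print(np.degrees(y))
go(np.r_[c[:2],.23],y)
E
```

```text
[ 0.48119769 -0.23502205  0.102     ] [ 0.43380428 -0.25086924  0.102     ] [ 0.45687872 -0.24167486  0.102     ] 0.04997267929352695
18.488669624100293
t 0.1 tcp [ 0.122  -0.5359  0.2295] rot [-1.7989e+02 -1.0000e-02  1.2820e+01] F [-0.35  0.41 -0.07] w 0.09418715972564558
slide mm [ 3.918e+02 -2.125e+02 -1.000e-01] spin deg -5.666223532862475
```

Call:
arm_command(
  plan=[
    {"grip": -1,"slide": [0.098,-0.053,0],"spin": 0},
    {"grip": -1,"slide": [0.098,-0.053,0],"spin": 0},
    {"grip": -1,"slide": [0.098,-0.053,0],"spin": 0},
    {"grip": -1,"slide": [0.098,-0.053,0],"spin": 0},
    {"grip": -1,"slide": [0.098,-0.053,0],"spin": 0},
    {"grip": -1,"slide": [0.098,-0.053,0],"spin": 0},
    {"grip": -1,"slide": [0.098,-0.053,0],"spin": 0},
    {"grip": -1,"slide": [0.098,-0.053,0],"spin": -1},
    {"grip": -1,"slide": [0,0,0],"spin": -0.13},
    {"grip": -1,"slide": [0,0,0],"spin": 0},
  ],
)

```text
time: 1.35
tool_pos: [0.4568, -0.2427, 0.2299]
ee_rot: [-3.141, 0.001, 0.322]
wrist_force: [-0.5, 0.1, -0.5]
width: 0.0941
finger_force: 0.0
```

```bash
python3 - <<'E'
from h import *
go((.457,-.2417,.23),np.radians(18.5))
i=camera_info('wrist');print(i)
w=snapshot('wrist');save(w,'w1.png')
E
```

```text
t 1.35 tcp [ 0.4568 -0.2427  0.2299] rot [-1.7998e+02  8.0000e-02  1.8470e+01] F [-0.45  0.09 -0.5 ] w 0.09405649670517813
slide mm [ 0.5 -0.9 -0.1] spin deg -0.03082311253786066
{'fx': 302.86799470475796, 'fy': 302.86799470475796, 'cx': 280.72720729752615, 'cy': 212.5521359706245, 'position': array([ 0.51935956, -0.22148342,  0.38360227]), 'rotation': array([-2.37639630e-01, -2.20096702e-04, -1.24822095e+00])}
```

View pics/w1.png

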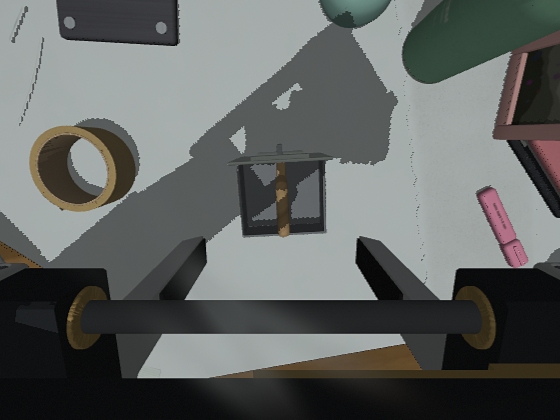

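The wrist view shows the caddy tray from (240,165) to (326,236), with its back plate's top edge at about (232,162) to (333,158). The handle is at (283,200), and the hook tip at (279,147). The caddy looks turned a couple of degrees relative to the tool.

```bash
python3 - <<'E'
from h import *
w=cv2.imread('pics/w1.png'); i=camera_info('wrist'); hsv=cv2.cvtColor(w,cv2.COLOR_BGR2HSV)
print('expected grip top px',proj(i,(.457,-.2417,.102)))
mk=cv2.inRange(hsv,(8,100,0),(25,255,255)); 
for y in range(162,242,4):
    xs=np.where(mk[y,255:310]>0)[0]; print(y,255+xs[[0,-1]] if len(xs) else '',end=' ; ')
print()
# tray outline via dark pixel mask front edge
g=cv2.cvtColor(w,cv2.COLOR_BGR2GRAY)
P=[]
for x in list(range(250,272,4))+list(range(296,324,4)):
    col=g[222:248,x].astype(float); d=np.diff(cv2.GaussianBlur(col.reshape(-1,1),(1,5),0).ravel()); k=np.argmax(d); P.append((x,222+k+.5))
print(P)
Q=np.array([onz(i,p,.04) for p in P]); s=np.polyfit(Q[:,1],Q[:,0],1); print('front edge normal yaw',np.degrees(-np.arctan(s[0])))
b=cv2.resize(w[140:245,225:340],None,fx=5,fy=5,interpolation=cv2.INTER_CUBIC);cv2.imwrite('pics/w1c.png',b)
E
```

```text
expected grip top px [279.59378537 209.38064512]
162  ; 166 [277 284] ; 170 [277 284] ; 174 [277 284] ; 178 [277 285] ; 182 [277 286] ; 186 [276 286] ; 190 [276 286] ; 194 [276 287] ; 198 [276 287] ; 202 [277 287] ; 206 [277 287] ; 210 [278 287] ; 214 [278 288] ; 218 [278 288] ; 222 [278 288] ; 226 [278 288] ; 230 [279 288] ; 234 [280 288] ; 238  ; 
[(250, np.float64(235.5)), (254, np.float64(235.5)), (258, np.float64(235.5)), (262, np.float64(235.5)), (266, np.float64(235.5)), (270, np.float64(234.5)), (296, np.float64(233.5)), (300, np.float64(233.5)), (304, np.float64(233.5)), (308, np.float64(232.5)), (312, np.float64(232.5)), (316, np.float64(232.5)), (320, np.float64(232.5))]
front edge normal yaw 21.378796246575174
```

View pics/w1c.png

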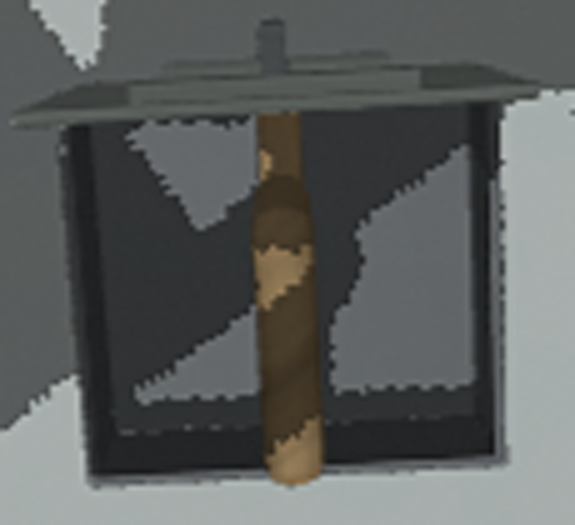

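The crop shows the tray square and turned about 3° CCW from the tool. The raised handle runs from about (281,176) to (284,236) in full-image pixels, and the hook tip is at (279,144).

```bash
python3 - <<'E'
from h import *
i=camera_info('wrist'); y=np.radians(21.0); x=np.array([np.cos(y),np.sin(y),0]); l=np.array([-x[1],x[0],0])
a=onz(i,(281.3,178),.102);b=onz(i,(284,234),.102);f=onz(i,(285,234.3),.04);h=onz(i,(279.2,145),.086); m=onz(i,(282.5,206),.102)
side=[onz(i,p,.04) for p in((238.5,165),(326,160))]
for n,p in(('back',a),('front',b),('m',m),('trayfront',f),('hook',h),('sl',side[0]),('sr',side[1])): print(n,p,'along',p@x,'lat',p@l)
print(np.linalg.norm(a-b),np.degrees(np.arctan2(*(a-b)[:2][::-1])))
g=x*(.5*(a@x+b@x))+l*(m@l); print('grip',g)
E
```

```text
back [ 0.4859753  -0.23376139  0.102     ] along 0.36992444200818847 lat -0.39239302839010926
front [ 0.43499927 -0.25352069  0.102     ] along 0.31525311308922366 lat -0.3925717549025811
m [ 0.46100924 -0.24328571  0.102     ] along 0.3432034014772692 lat -0.3923377082782689
trayfront [ 0.41653446 -0.26168623  0.04      ] along 0.29508846145170675 lat -0.39357774238756327
hook [ 0.5135488  -0.22248646  0.086     ] along 0.3997070900526495 lat -0.39174842972452006
sl [ 0.47739643 -0.18601236  0.04      ] along 0.3790270943911266 lat -0.34474107373896934
sr [ 0.51368626 -0.27748901  0.04      ] along 0.3801242687950793 lat -0.4431469975227148
0.05467162105637528 21.18730545927699
grip [ 0.46043544 -0.24350597  0.        ]
```

```bash
python3 -c "
from h import *
go((.4604,-.2435,.091),np.radians(21.1))"
```

```text
t 1.4 tcp [ 0.4565 -0.2432  0.2301] rot [-1.7999e+02  6.0000e-02  1.8390e+01] F [-0.04 -0.52  0.05] w 0.09382696809567102
slide mm [  3.8   1.6 139.1] spin deg -2.7071901065967694
```

Call:
arm_command(
  plan=[
    {"grip": -1,"slide": [0.0076,0.003,0.08],"spin": 0},
    {"grip": -1,"slide": [0,0,0.08],"spin": -0.54},
    {"grip": -1,"slide": [0,0,0.06],"spin": 0},
    {"grip": -1,"slide": [0,0,0.04],"spin": 0},
    {"grip": -1,"slide": [0,0,0.018],"spin": 0},
    {"grip": -1,"slide": [0,0,0],"spin": 0},
  ],
)

```text
time: 2.15
tool_pos: [0.4606, -0.2435, 0.0913]
ee_rot: [-3.141, 0.001, 0.368]
wrist_force: [-1.0, 0.1, 0.2]
width: 0.094
finger_force: 0.0
```

```bash
python3 -c "
from h import *
go((.4604,-.2435,.091),np.radians(21.1))"
```

```text
t 2.15 tcp [ 0.4606 -0.2435  0.0913] rot [-1.7997e+02  3.0000e-02  2.1060e+01] F [-0.98  0.08  0.19] w 0.09401598744530267
slide mm [-0.1 -0.1  0.3] spin deg -0.03506982490154441
```

Close and lift gently.

Call:
arm_command(
  plan=[
    {"grip": 1,"slide": [0,0,0],"spin": 0},
    {"grip": 1,"slide": [0,0,0],"spin": 0},
    {"grip": 1,"slide": [0,0,0],"spin": 0},
    {"grip": 1,"slide": [0,0,0],"spin": 0},
    {"grip": 1,"slide": [0,0,0],"spin": 0},
    {"grip": 1,"slide": [0,0,0],"spin": 0},
  ],
)

```text
time: 2.9
tool_pos: [0.4613, -0.2428, 0.0915]
ee_rot: [3.142, 0.0, 0.37]
wrist_force: [0.4, -0.5, 0.6]
width: 0.0374
finger_force: 0.0
```

Call:
arm_command(
  plan=[
    {"grip": 1,"slide": [0,0,-0.03],"spin": 0},
    {"grip": 1,"slide": [0,0,-0.05],"spin": 0},
    {"grip": 1,"slide": [0,0,-0.05],"spin": 0},
    {"grip": 1,"slide": [0,0,-0.05],"spin": 0},
    {"grip": 1,"slide": [0,0,0],"spin": 0},
    {"grip": 1,"slide": [0,0,0],"spin": 0},
  ],
)

```text
time: 3.65
tool_pos: [0.4611, -0.2427, 0.181]
ee_rot: [-3.141, 0.0, 0.37]
wrist_force: [0.4, 0.1, -0.6]
width: 0.0002
finger_force: 0.0
```

The fingers are slow, and I lifted before they had closed. I'll reopen, check that the caddy hasn't moved, and go back down.

Call:
arm_command(
  plan=[
    {"grip": -1,"slide": [0,0,-0.05],"spin": 0},
    {"grip": -1,"slide": [0,0,-0.05],"spin": 0},
    {"grip": -1,"slide": [0,0,0],"spin": 0},
    {"grip": -1,"slide": [0,0,0],"spin": 0},
    {"grip": -1,"slide": [0,0,0],"spin": 0},
    {"grip": -1,"slide": [0,0,0],"spin": 0},
  ],
)

```text
time: 4.4
tool_pos: [0.4609, -0.2426, 0.2303]
ee_rot: [-3.14, 0.001, 0.369]
wrist_force: [0.1, -0.1, 0.7]
width: 0.057
finger_force: 0.0
```

```bash
python3 - <<'E'
from h import *
i=camera_info('wrist');w=snapshot('wrist');save(w,'w2.png');go((.4604,-.2435,.091),np.radians(21.1))
hsv=cv2.cvtColor(w,cv2.COLOR_RGB2HSV);mk=cv2.inRange(hsv,(8,100,0),(25,255,255))
print('exp',[proj(i,p) for p in((.4604,-.2435,.102),)])
for y in range(150,250,5):
    xs=np.where(mk[y,255:310]>0)[0]; print(y,255+xs[[0,-1]] if len(xs) else '',end=' ; ')
E
```

```text
t 4.45 tcp [ 0.461  -0.2426  0.2306] rot [-1.7994e+02  5.0000e-02  2.1170e+01] F [-0.54  0.4   0.36] w 0.060952098481528244
slide mm [ -0.8   0.7 139.6] spin deg 0.07094217776215757
exp [array([281.89977851, 211.1724713 ])]
150  ; 155  ; 160  ; 165  ; 170 [278 284] ; 175 [278 284] ; 180 [278 285] ; 185 [277 286] ; 190 [276 286] ; 195 [276 286] ; 200 [276 286] ; 205 [276 286] ; 210 [276 286] ; 215 [276 286] ; 220 [277 286] ; 225 [276 286] ; 230 [276 286] ; 235 [276 286] ; 240 [280 280] ; 245  ;
```

View pics/w2.png

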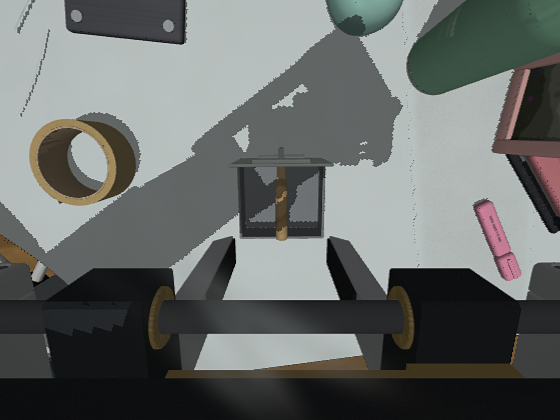

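The caddy is undisturbed, square to the tool, with its handle centred at column 281, where I expected it. I'll descend and close with enough waiting time.

Call:
arm_command(
  plan=[
    {"grip": -1,"slide": [-0.0016,0.0014,0.08],"spin": 0},
    {"grip": -1,"slide": [0,0,0.08],"spin": 0},
    {"grip": -1,"slide": [0,0,0.06],"spin": 0},
    {"grip": 0.5,"slide": [0,0,0.04],"spin": 0},
    {"grip": 1,"slide": [0,0,0.019],"spin": 0},
    {"grip": 1,"slide": [0,0,0],"spin": 0},
    {"grip": 1,"slide": [0,0,0],"spin": 0},
    {"grip": 1,"slide": [0,0,0],"spin": 0},
    {"grip": 1,"slide": [0,0,0],"spin": 0},
    {"grip": 1,"slide": [0,0,0],"spin": 0},
  ],
)

```text
time: 5.7
tool_pos: [0.4609, -0.2439, 0.0923]
ee_rot: [3.141, -0.0, 0.37]
wrist_force: [-0.2, -0.0, 0.7]
width: 0.0277
finger_force: 0.0
```

Call:
arm_command(
  plan=[
    {"grip": 1,"slide": [0,0,0],"spin": 0},
    {"grip": 1,"slide": [0,0,0],"spin": 0},
    {"grip": 1,"slide": [0,0,0],"spin": 0},
    {"grip": 1,"slide": [0,0,0],"spin": 0},
  ],
)

```text
time: 6.2
tool_pos: [0.4608, -0.2436, 0.092]
ee_rot: [-3.141, 0.0, 0.37]
wrist_force: [-0.4, 0.2, 0.9]
width: 0.0116
finger_force: 30.0
```

Gripped at 30 N. Lift.

Call:
arm_command(
  plan=[
    {"grip": 1,"slide": [0,0,-0.03],"spin": 0},
    {"grip": 1,"slide": [0,0,-0.05],"spin": 0},
    {"grip": 1,"slide": [0,0,-0.06],"spin": 0},
    {"grip": 1,"slide": [0,0,-0.05],"spin": 0},
    {"grip": 1,"slide": [0,0,-0.03],"spin": 0},
    {"grip": 1,"slide": [0,0,0],"spin": 0},
    {"grip": 1,"slide": [0,0,0],"spin": 0},
  ],
)

```text
time: 7.08
tool_pos: [0.4603, -0.2434, 0.2007]
ee_rot: [-3.14, 0.001, 0.37]
wrist_force: [-0.0, 0.1, -2.4]
width: 0.012
finger_force: 30.0
```

```bash
python3 - <<'E'
from h import *
y=np.radians(15.4);x=np.array([np.cos(y),np.sin(y),0]);f=np.array([.6069,-.0026,0])
t=f-x*(.0615+.05);t[2]=.16;print(t);go(t,y)
E
```

```text
[ 0.49940336 -0.03220951  0.16      ]
t 7.075 tcp [ 0.4603 -0.2434  0.2007] rot [-1.799e+02  8.000e-02  2.117e+01] F [-0.    0.06 -2.44] w 0.012049406761231196
slide mm [ 112.8 -182.8   40.9] spin deg 5.771230779772747
```

Call:
arm_command(
  plan=[
    {"grip": 1,"slide": [0.0376,-0.061,0],"spin": 0},
    {"grip": 1,"slide": [0.0376,-0.061,0],"spin": 0},
    {"grip": 1,"slide": [0.0376,-0.061,0],"spin": 0},
    {"grip": 1,"slide": [0.0376,-0.061,0],"spin": 0},
    {"grip": 1,"slide": [0.0376,-0.061,0],"spin": 0},
    {"grip": 1,"slide": [0.0376,-0.061,0],"spin": 0.6},
    {"grip": 1,"slide": [0,0,0.03],"spin": 0.55},
    {"grip": 1,"slide": [0,0,0.03],"spin": 0},
    {"grip": 1,"slide": [0,0,0.022],"spin": 0},
    {"grip": 1,"slide": [0,0,0],"spin": 0},
  ],
)

```text
time: 8.32
tool_pos: [0.4989, -0.0326, 0.1591]
ee_rot: [-3.14, 0.003, 0.269]
wrist_force: [-0.9, 0.5, -2.5]
width: 0.0122
finger_force: 30.0
```

```bash
python3 - <<'E'
from h import *
go((.4994,-.0322,.16),np.radians(15.4))
i=camera_info('wrist');print(i['position'],i['rotation']);w=snapshot('wrist');save(w,'w3f.png')
s=snapshot('scene');t=snapshot('top');save(s,'s3f.png');save(t,'t3f.png')
a=cv2.resize(w[0:190,190:390],(600,570),interpolation=cv2.INTER_CUBIC)
save(a,'w3.png')
b=cv2.resize(s[140:250,215:330],(418,400),interpolation=cv2.INTER_CUBIC)
c=cv2.resize(t[140:225,255:340],(380,380),interpolation=cv2.INTER_CUBIC); c=cv2.copyMakeBorder(c,0,20,0,0,0)
save(np.hstack([b,c]),'st3.png')
E
```

```text
t 8.325 tcp [ 0.4989 -0.0326  0.1591] rot [-179.92    0.19   15.39] F [-0.92  0.45 -2.55] w 0.012218143357525179
slide mm [ 0.6 -0.3 -0.9] spin deg -0.007163575728124435
[ 0.5628202  -0.01500864  0.31265556] [-2.39496569e-01  8.00389431e-04 -1.30190860e+00]
```

View pics/w3.png

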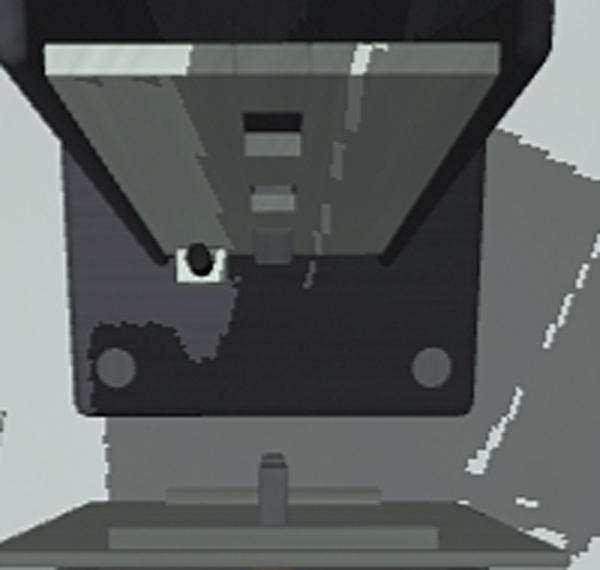

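View pics/st3.png

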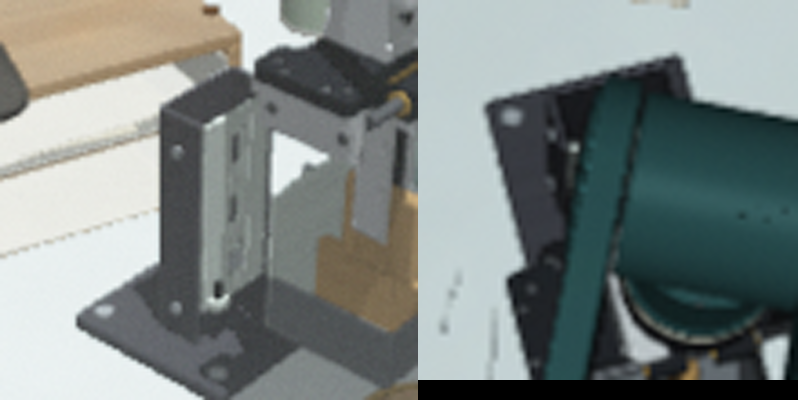

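The wrist crop shows the upper slot mouth spanning columns 243–302 and rows 113–156, and the lower slot rows 185–212. The hook spans columns 259–288, centred on the slots. The strip and back plate are both level, so yaw is good. The scene view shows the same picture from the side.

```bash
python3 - <<'E'
from h import *
from scipy.optimize import least_squares
w=cv2.imread('pics/w3f.png'); g=cv2.cvtColor(w,cv2.COLOR_BGR2GRAY)
for n,c in(('slot',slice(276,286)),('strip',slice(292,296)),('left',slice(264,268))): print(n,list(zip(range(8,92),g[8:92,c].mean(1).astype(int))))
fx,cy=302.868,212.552; tilt=.2395
ang=lambda r: np.arctan((cy-(r/3.))/fx)-tilt   # crop row -> forward angle from straight down
rows=np.array([113,156,185,212])-.5; offs=np.array([12,-12,-33,-57])
def res(p): # p: D (m), h = camera height above slot centre
    return fx*((p[0]/(p[1]-offs/1000))-np.tan(ang(rows)))
for w8 in([1,1,1,1],[1,1,0,1],[1,1,1,0]):
    s=least_squares(lambda p:np.array(w8)*res(p),[.05,.16]); print(s.x,s.fun,'slot z',.31266-s.x[1])
# with D from geometry
for D in(.040,.0422,.0445,.047): print(D,[round(.31266-D/np.tan(a)-o/1000,4) for a,o in zip(ang(rows),offs)])
print('hook along from cam', [.1536*np.tan(ang(r)) for r in(455,465)],'at top z; cam h over hook top', .1536)
E
```

```text
slot [(8, np.int64(33)), (9, np.int64(33)), (10, np.int64(34)), (11, np.int64(33)), (12, np.int64(33)), (13, np.int64(30)), (14, np.int64(67)), (15, np.int64(112)), (16, np.int64(110)), (17, np.int64(109)), (18, np.int64(109)), (19, np.int64(109)), (20, np.int64(108)), (21, np.int64(109)), (22, np.int64(109)), (23, np.int64(111)), (24, np.int64(94)), (25, np.int64(67)), (26, np.int64(68)), (27, np.int64(68)), (28, np.int64(68)), (29, np.int64(69)), (30, np.int64(68)), (31, np.int64(68)), (32, np.int64(68)), (33, np.int64(68)), (34, np.int64(68)), (35, np.int64(68)), (36, np.int64(70)), (37, np.int64(49)), (38, np.int64(25)), (39, np.int64(25)), (40, np.int64(26)), (41, np.int64(25)), (42, np.int64(25)), (43, np.int64(20)), (44, np.int64(81)), (45, np.int64(111)), (46, np.int64(109)), (47, np.int64(109)), (48, np.int64(109)), (49, np.int64(109)), (50, np.int64(110)), (51, np.int64(107)), (52, np.int64(71)), (53, np.int64(68)), (54, np.int64(69)), (55, np.int64(69)), (56, np.int64(69)), (57, np.int64(69)), (58, np.int64(69)), (59, np.int64(69)), (60, np.int64(68)), (61, np.int64(72)), 
[... 4068 characters left out ...]
lot z 0.14658317607712032
[0.04495217 0.16556303] [ 0.06575142 -0.13479489 -0.          0.07366082] slot z 0.1470969729815503
[0.04557997 0.16780316] [ 0.01141606 -0.03258003  0.02167188  0.        ] slot z 0.1448568390038372
0.04 [np.float64(0.1639), np.float64(0.1669), np.float64(0.1694), np.float64(0.1714)]
0.0422 [np.float64(0.1564), np.float64(0.1583), np.float64(0.1597), np.float64(0.1605)]
0.0445 [np.float64(0.1485), np.float64(0.1492), np.float64(0.1496), np.float64(0.1491)]
0.047 [np.float64(0.14), np.float64(0.1393), np.float64(0.1385), np.float64(0.1367)]
hook along from cam [np.float64(-0.006318817617133198), np.float64(-0.007950588695277773)] at top z; cam h over hook top 0.1536
```

The slot centre comes out at z ≈ 0.1466, which agrees with the scene estimate of about 0.147. The hook is about 51 mm short of the face. I'll lower 1.5 mm and advance.

Call:
arm_command(
  plan=[
    {"grip": 1,"slide": [0.02,0,0.003],"spin": 0},
    {"grip": 1,"slide": [0.024,0,0],"spin": 0},
    {"grip": 1,"slide": [0.02,0,0],"spin": 0},
    {"grip": 1,"slide": [0.016,0,0],"spin": 0},
    {"grip": 1,"slide": [0.008,0,0],"spin": 0},
    {"grip": 1,"slide": [0,0,0],"spin": 0},
    {"grip": 1,"slide": [0,0,0],"spin": 0},
  ],
)

```text
time: 9.35
tool_pos: [0.5421, -0.0207, 0.1594]
ee_rot: [3.141, 0.0, 0.269]
wrist_force: [-0.1, 0.1, -2.4]
width: 0.0119
finger_force: 30.0
```

```bash
python3 - <<'E'
from h import *
y=np.radians(15.4);x=np.array([np.cos(y),np.sin(y),0]);f=np.array([.6069,-.0026,.1576])
go(f-x*.0615,y)
w=snapshot('wrist');save(w,'w4f.png');a=cv2.resize(w[60:180,190:370],(720,480),interpolation=cv2.INTER_CUBIC);save(a,'w4.png')
E
```

```text
t 9.35 tcp [ 0.5421 -0.0207  0.1594] rot [1.7999e+02 2.0000e-02 1.5420e+01] F [-0.11  0.06 -2.43] w 0.01193624937189896
slide mm [ 5.8 -0.3  1.8] spin deg 0.019813924669132888
```

View pics/w4.png

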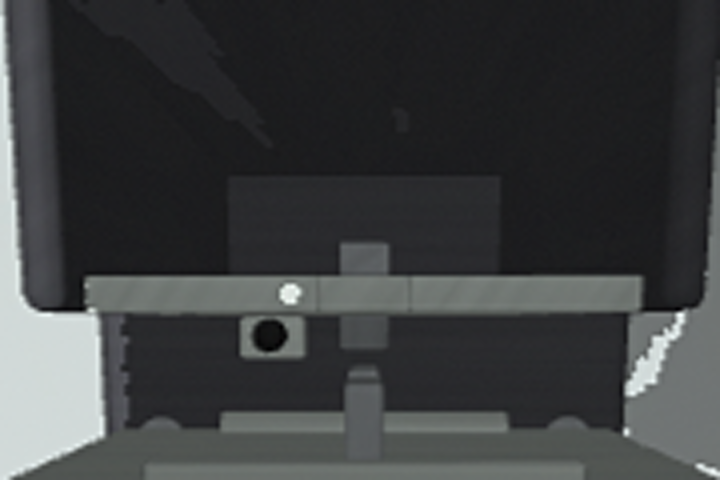

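The hook at column 364 lines up with the slot and catch at column 364, with about 6 mm to go. The tool reads 1.8 mm high, so I'll lower it first and then feel my way in.

Call:
arm_command(
  plan=[
    {"grip": 1,"slide": [0,0,0.0034],"spin": 0},
    {"grip": 1,"slide": [0,0,0],"spin": 0},
    {"grip": 1,"slide": [0,0,0],"spin": 0},
    {"grip": 1,"slide": [0,0,0],"spin": 0},
  ],
)

```text
time: 9.9
tool_pos: [0.5423, -0.0207, 0.1578]
ee_rot: [3.141, -0.0, 0.269]
wrist_force: [-0.2, -1.1, -1.7]
width: 0.0117
finger_force: 30.0
```

Call:
arm_command(
  plan=[
    {"grip": 1,"slide": [0.006,0,0],"spin": 0},
    {"grip": 1,"slide": [0.004,0,0],"spin": 0},
    {"grip": 1,"slide": [0.003,0,0],"spin": 0},
    {"grip": 1,"slide": [0,0,0],"spin": 0},
  ],
)

```text
time: 10.4
tool_pos: [0.5487, -0.0189, 0.1577]
ee_rot: [3.142, 0.0, 0.269]
wrist_force: [-0.4, -0.8, -2.7]
width: 0.0121
finger_force: 30.0
```

Call:
arm_command(
  plan=[
    {"grip": 1,"slide": [0.004,0,0],"spin": 0},
    {"grip": 1,"slide": [0.002,0,0],"spin": 0},
    {"grip": 1,"slide": [0,0,0],"spin": 0},
  ],
)

```text
time: 10.78
tool_pos: [0.5515, -0.0181, 0.1577]
ee_rot: [3.142, 0.0, 0.269]
wrist_force: [-0.0, -0.1, -2.1]
width: 0.0119
finger_force: 30.0
```

Call:
arm_command(
  plan=[
    {"grip": 1,"slide": [0.004,0,0],"spin": 0},
    {"grip": 1,"slide": [0,0,0],"spin": 0},
  ],
)

```text
time: 11.02
tool_pos: [0.5535, -0.0176, 0.1578]
ee_rot: [3.142, -0.0, 0.269]
wrist_force: [1.3, 0.3, -1.3]
width: 0.0118
finger_force: 30.0
```

Call:
arm_command(
  plan=[
    {"grip": 1,"slide": [0.003,0,0],"spin": 0},
    {"grip": 1,"slide": [0,0,0],"spin": 0},
  ],
)

```text
time: 11.28
tool_pos: [0.555, -0.0172, 0.1578]
ee_rot: [3.141, -0.0, 0.269]
wrist_force: [-0.9, 0.6, -1.8]
width: 0.0115
finger_force: 30.0
```

Call:
arm_command(
  plan=[
    {"grip": 1,"slide": [0.003,0,0],"spin": 0},
    {"grip": 1,"slide": [0,0,0],"spin": 0},
  ],
)

```text
time: 11.52
tool_pos: [0.5564, -0.0168, 0.1577]
ee_rot: [3.141, 0.0, 0.269]
wrist_force: [-0.8, -0.8, -1.9]
width: 0.0119
finger_force: 30.0
```

Call:
arm_command(
  plan=[
    {"grip": 1,"slide": [0.002,0,0],"spin": 0},
    {"grip": 1,"slide": [0,0,0],"spin": 0},
  ],
)

```text
time: 11.78
tool_pos: [0.5573, -0.0165, 0.1578]
ee_rot: [3.142, 0.0, 0.269]
wrist_force: [-0.1, 1.0, -2.9]
width: 0.0114
finger_force: 30.0
```

Call:
arm_command(
  plan=[
    {"grip": 1,"slide": [0.002,0,0],"spin": 0},
    {"grip": 1,"slide": [0,0,0],"spin": 0},
  ],
)

```text
time: 12.02
tool_pos: [0.5583, -0.0162, 0.1578]
ee_rot: [3.142, -0.0, 0.269]
wrist_force: [-0.2, -0.0, -2.0]
width: 0.0118
finger_force: 30.0
```

Call:
arm_command(
  plan=[
    {"grip": 1,"slide": [0.002,0,0],"spin": 0},
    {"grip": 1,"slide": [0,0,0],"spin": 0},
  ],
)

```text
time: 12.28
tool_pos: [0.5593, -0.016, 0.1578]
ee_rot: [3.141, -0.0, 0.269]
wrist_force: [-0.3, 0.3, -2.0]
width: 0.0115
finger_force: 30.0
```

Call:
arm_command(
  plan=[
    {"grip": 1,"slide": [0.002,0,0],"spin": 0},
    {"grip": 1,"slide": [0,0,0],"spin": 0},
  ],
)

```text
time: 12.52
tool_pos: [0.5596, -0.0159, 0.1576]
ee_rot: [-3.142, 0.002, 0.269]
wrist_force: [-1.9, -1.4, -1.4]
width: 0.0119
finger_force: 30.0
```

Light contact means the back plate now rests on the strip. The travel fits the hooks being through. Now down, in small steps.

Call:
arm_command(
  plan=[
    {"grip": 1,"slide": [0,0,0.004],"spin": 0},
    {"grip": 1,"slide": [0,0,0],"spin": 0},
  ],
)

```text
time: 12.78
tool_pos: [0.5597, -0.016, 0.1558]
ee_rot: [3.141, 0.001, 0.269]
wrist_force: [-3.3, -1.1, -0.4]
width: 0.0115
finger_force: 30.0
```

Call:
arm_command(
  plan=[
    {"grip": 1,"slide": [0,0,0.005],"spin": 0},
    {"grip": 1,"slide": [0,0,0],"spin": 0},
  ],
)

```text
time: 13.02
tool_pos: [0.5597, -0.0161, 0.1539]
ee_rot: [3.141, 0.001, 0.269]
wrist_force: [-5.0, -1.6, 2.5]
width: 0.0113
finger_force: 30.0
```

Call:
arm_command(
  plan=[
    {"grip": 1,"slide": [0,0,0.004],"spin": 0},
    {"grip": 1,"slide": [0,0,0],"spin": 0},
  ],
)

```text
time: 13.28
tool_pos: [0.5597, -0.0162, 0.1523]
ee_rot: [3.141, 0.001, 0.269]
wrist_force: [-5.2, -1.6, 4.0]
width: 0.0118
finger_force: 30.0
```

Call:
arm_command(
  plan=[
    {"grip": 1,"slide": [0,0,0.004],"spin": 0},
    {"grip": 1,"slide": [0,0,0],"spin": 0},
  ],
)

```text
time: 13.52
tool_pos: [0.5598, -0.0163, 0.1508]
ee_rot: [3.14, 0.0, 0.269]
wrist_force: [-6.4, -2.7, 5.3]
width: 0.0118
finger_force: 30.0
```

Call:
arm_command(
  plan=[
    {"grip": 1,"slide": [0,0,0.004],"spin": 0},
    {"grip": 1,"slide": [0,0,0],"spin": 0},
  ],
)

```text
time: 13.78
tool_pos: [0.5586, -0.0161, 0.1462]
ee_rot: [-3.141, 0.004, 0.269]
wrist_force: [-2.5, -1.9, -4.2]
width: 0.0117
finger_force: 30.0
```

Call:
arm_command(
  plan=[
    {"grip": 1,"slide": [0,0,0.004],"spin": 0},
    {"grip": 1,"slide": [0,0,0],"spin": 0},
  ],
)

```text
time: 14.02
tool_pos: [0.5592, -0.0157, 0.1436]
ee_rot: [-3.141, 0.003, 0.269]
wrist_force: [-2.9, -1.2, -5.1]
width: 0.0119
finger_force: 30.0
```

The force dropped sharply, so the bead is past the catch's peak. I'll press on until it bottoms.

Call:
arm_command(
  plan=[
    {"grip": 1,"slide": [0,0,0.003],"spin": 0},
    {"grip": 1,"slide": [0,0,0],"spin": 0},
  ],
)

```text
time: 14.28
tool_pos: [0.5597, -0.0157, 0.1431]
ee_rot: [-3.141, 0.001, 0.269]
wrist_force: [-5.3, -1.3, -5.5]
width: 0.0122
finger_force: 30.0
```

Call:
arm_command(
  plan=[
    {"grip": 1,"slide": [0,0,0.003],"spin": 0},
    {"grip": 1,"slide": [0,0,0],"spin": 0},
  ],
)

```text
time: 14.52
tool_pos: [0.5597, -0.0157, 0.1426]
ee_rot: [-3.141, 0.001, 0.269]
wrist_force: [-6.8, -1.1, -2.5]
width: 0.0117
finger_force: 30.0
```

Call:
arm_command(
  plan=[
    {"grip": 1,"slide": [0,0,0.003],"spin": 0},
    {"grip": 1,"slide": [0,0,0],"spin": 0},
  ],
)

```text
time: 14.78
tool_pos: [0.5598, -0.0158, 0.1421]
ee_rot: [3.141, 0.0, 0.269]
wrist_force: [-7.5, -1.6, -0.2]
width: 0.0121
finger_force: 30.0
```

Call:
arm_command(
  plan=[
    {"grip": 1,"slide": [0,0,0.003],"spin": 0},
    {"grip": 1,"slide": [0,0,0],"spin": 0},
  ],
)

```text
time: 15.02
tool_pos: [0.5598, -0.0158, 0.1419]
ee_rot: [3.141, -0.001, 0.269]
wrist_force: [-10.5, -1.1, 4.6]
width: 0.0116
finger_force: 30.0
```

Call:
arm_command(
  plan=[
    {"grip": 1,"slide": [-0.002,0,0.003],"spin": 0},
    {"grip": 1,"slide": [0,0,0],"spin": 0},
  ],
)

```text
time: 15.28
tool_pos: [0.5598, -0.0159, 0.1417]
ee_rot: [3.14, -0.004, 0.269]
wrist_force: [-9.8, -0.9, 6.7]
width: 0.0119
finger_force: 30.0
```

Call:
arm_command(
  plan=[
    {"grip": 1,"slide": [-0.001,0,0.004],"spin": 0},
    {"grip": 1,"slide": [0,0,0],"spin": 0},
  ],
)

```text
time: 15.52
tool_pos: [0.5599, -0.0159, 0.1413]
ee_rot: [3.14, -0.006, 0.269]
wrist_force: [-11.7, -0.6, 13.1]
width: 0.0118
finger_force: 30.0
```

Bottomed at 13 N, and the height matches the predicted home position. I'll unload the windup, then release.

Call:
arm_command(
  plan=[
    {"grip": 1,"slide": [-0.002,0,-0.004],"spin": 0},
    {"grip": 1,"slide": [0,0,0],"spin": 0},
  ],
)

```text
time: 15.78
tool_pos: [0.5597, -0.0161, 0.1415]
ee_rot: [3.14, -0.007, 0.27]
wrist_force: [-4.9, -0.3, 7.2]
width: 0.0118
finger_force: 30.0
```

Call:
arm_command(
  plan=[
    {"grip": 1,"slide": [-0.002,0,-0.002],"spin": 0},
    {"grip": 1,"slide": [0,0,0],"spin": 0},
  ],
)

```text
time: 16.02
tool_pos: [0.5589, -0.0164, 0.1414]
ee_rot: [3.14, -0.007, 0.269]
wrist_force: [-2.9, 0.8, 7.1]
width: 0.0117
finger_force: 30.0
```

Keep some downward load and open the fingers.

Call:
arm_command(
  plan=[
    {"grip": 0.5,"slide": [0,0,0],"spin": 0},
    {"grip": 0,"slide": [0,0,0],"spin": 0},
    {"grip": -0.5,"slide": [0,0,0],"spin": 0},
    {"grip": -0.5,"slide": [0,0,0],"spin": 0},
    {"grip": -0.5,"slide": [0,0,0],"spin": 0},
    {"grip": -0.5,"slide": [0,0,0],"spin": 0},
    {"grip": -0.5,"slide": [0,0,0],"spin": 0},
    {"grip": -0.5,"slide": [0,0,0],"spin": 0},
  ],
)

```text
time: 17.02
tool_pos: [0.5568, -0.0167, 0.1388]
ee_rot: [3.141, -0.0, 0.269]
wrist_force: [0.0, -0.5, 0.1]
width: 0.0707
finger_force: 0.0
```

Call:
arm_command(
  plan=[
    {"grip": -0.5,"slide": [0,0,-0.04],"spin": 0},
    {"grip": -0.5,"slide": [0,0,-0.06],"spin": 0},
    {"grip": -0.5,"slide": [0,0,-0.06],"spin": 0},
    {"grip": -0.5,"slide": [-0.04,0,-0.04],"spin": 0},
    {"grip": -0.5,"slide": [-0.05,0,0],"spin": 0},
    {"grip": -0.5,"slide": [-0.03,0,0],"spin": 0},
    {"grip": -0.5,"slide": [0,0,0],"spin": 0},
  ],
)

```text
time: 17.9
tool_pos: [0.4984, -0.0328, 0.2387]
ee_rot: [3.141, -0.0, 0.269]
wrist_force: [-0.1, 0.5, 0.5]
width: 0.0704
finger_force: 0.0
```

```bash
python3 - <<'E'
from h import *
y=np.radians(15.4);x=np.array([np.cos(y),np.sin(y),0]);l=np.array([-x[1],x[0],0]);f=np.array([.6069,-.0026,0])
go(f,y)
i=camera_info('wrist');w=snapshot('wrist');save(w,'w5.png')
hsv=cv2.cvtColor(w,cv2.COLOR_RGB2HSV);mk=cv2.inRange(hsv,(8,100,20),(25,255,255))
g=.1346
for a,n in((25,'front'),(-31,'back'),(28,'e'),(-28,'e')):pass
for d in(-.052-.028,-.052,-.052+.028): # grip along rel. face -> with bearing 0
    P=f+x*(d+.003);P[2]=g+.017;print('exp top board px',d,np.round(proj(i,P),1))
n,L,st,c=cv2.connectedComponentsWithStats(mk)
for k in range(1,n):
    if st[k,4]>150: print(st[k],c[k])
k=max(range(1,n),key=lambda k:st[k,4] if abs(c[k][0]-281)<40 else 0)
for r in range(st[k,1],st[k,1]+st[k,3],max(1,st[k,3]//12)):
    xs=np.where(L[r]==k)[0];print(r,xs[[0,-1]],end='; ')
E
```

```text
t 17.9 tcp [ 0.4984 -0.0328  0.2387] rot [ 1.7999e+02 -2.0000e-02  1.5390e+01] F [-0.07  0.49  0.5 ] w 0.07038783305387754
slide mm [112.5  -0.3 238.8] spin deg -0.012409775564505168
exp top board px -0.08 [280.5 178.7]
exp top board px -0.052 [280.5 142.6]
exp top board px -0.023999999999999997 [280.5 104.5]
[ 275   99   14   93 1157] [281.43215212 145.67242869]
[ 216  213   70   81 1289] [259.61675718 237.57331265]
[  0 250  50  39 617] [ 28.27228525 267.80388979]
[118 286  32  63 914] [130.05032823 318.91684902]
[412 286  32  64 996] [431.16164659 317.72088353]
[ 382  363  174   16 1995] [476.26766917 371.09724311]
[282 371  42   7 210] [300.1        374.19047619]
213 [244 257]; 219 [230 270]; 225 [224 277]; 231 [220 281]; 237 [271 283]; 243 [276 284]; 249 [279 285]; 255 [280 285]; 261 [280 285]; 267 [279 284]; 273 [277 281]; 279 [272 278]; 285 [264 272]; 291 [250 261];
```

The board is where expected (column 281, straight). As a cheap check that it's fully home, I'll press lightly on top of the handle with closed fingers. The handle top should meet them at TCP z ≈ 0.177.

Call:
arm_command(
  plan=[
    {"grip": 1,"slide": [0.04,0,0],"spin": 0},
    {"grip": 1,"slide": [0.05,0,0],"spin": 0},
    {"grip": 1,"slide": [0.029,0,0],"spin": 0},
    {"grip": 1,"slide": [0,0,0],"spin": 0},
    {"grip": 1,"slide": [0,0,0],"spin": 0},
    {"grip": 1,"slide": [0,0,0],"spin": 0},
    {"grip": 1,"slide": [0,0,0.04],"spin": 0},
    {"grip": 1,"slide": [0,0,0.04],"spin": 0},
    {"grip": 1,"slide": [0,0,0.02],"spin": 0},
    {"grip": 1,"slide": [0,0,0],"spin": 0},
  ],
)

```text
time: 19.2
tool_pos: [0.5557, -0.0169, 0.1882]
ee_rot: [-3.141, 0.001, 0.269]
wrist_force: [0.2, 0.0, -0.1]
width: 0.0004
finger_force: 0.0
```

Call:
arm_command(
  plan=[
    {"grip": 1,"slide": [0,0,0.008],"spin": 0},
    {"grip": 1,"slide": [0,0,0.006],"spin": 0},
    {"grip": 1,"slide": [0,0,0],"spin": 0},
  ],
)

```text
time: 19.58
tool_pos: [0.5563, -0.0168, 0.1818]
ee_rot: [3.141, -0.0, 0.269]
wrist_force: [0.3, -0.2, 0.3]
width: 0.0005
finger_force: 0.0
```

Call:
arm_command(
  plan=[
    {"grip": 1,"slide": [0,0,0.006],"spin": 0},
    {"grip": 1,"slide": [0,0,0],"spin": 0},
  ],
)

```text
time: 19.82
tool_pos: [0.5562, -0.0168, 0.1785]
ee_rot: [-3.141, 0.0, 0.269]
wrist_force: [-0.1, -0.9, -0.8]
width: 0.0004
finger_force: 0.0
```

Call:
arm_command(
  plan=[
    {"grip": 1,"slide": [0,0,0.004],"spin": 0},
    {"grip": 1,"slide": [0,0,0],"spin": 0},
  ],
)

```text
time: 20.08
tool_pos: [0.5564, -0.0168, 0.1769]
ee_rot: [3.141, -0.0, 0.269]
wrist_force: [0.9, -0.2, 0.7]
width: 0.0004
finger_force: 0.1
```

Call:
arm_command(
  plan=[
    {"grip": 1,"slide": [0,0,0.004],"spin": 0},
    {"grip": 1,"slide": [0,0,0],"spin": 0},
  ],
)

```text
time: 20.32
tool_pos: [0.5562, -0.0171, 0.1758]
ee_rot: [3.141, -0.0, 0.269]
wrist_force: [-3.0, -0.9, 4.9]
width: 0.0002
finger_force: 2.4
```

Contact comes at about 0.1765, as predicted for home. One slightly firmer press, then retreat.

Call:
arm_command(
  plan=[
    {"grip": 1,"slide": [0,0,0.005],"spin": 0},
    {"grip": 1,"slide": [0,0,0],"spin": 0},
  ],
)

```text
time: 20.58
tool_pos: [0.5561, -0.0171, 0.1754]
ee_rot: [3.14, -0.001, 0.269]
wrist_force: [-5.2, -0.3, 11.6]
width: 0.0001
finger_force: 6.1
```

Call:
arm_command(
  plan=[
    {"grip": 1,"slide": [0,0,-0.02],"spin": 0},
    {"grip": 1,"slide": [0,0,-0.06],"spin": 0},
    {"grip": 1,"slide": [0,0,-0.06],"spin": 0},
    {"grip": 1,"slide": [-0.06,0,-0.02],"spin": 0},
    {"grip": 1,"slide": [-0.06,0,0],"spin": 0},
    {"grip": 1,"slide": [0,0,0],"spin": 0},
    {"grip": 1,"slide": [0,0,0],"spin": 0},
    {"grip": 1,"slide": [0,0,0],"spin": 0},
  ],
)

```text
time: 21.58
tool_pos: [0.4991, -0.0326, 0.2517]
ee_rot: [-3.141, 0.001, 0.27]
wrist_force: [0.9, -0.5, -0.6]
width: 0.0005
finger_force: 0.0
```

```bash
python3 -c "
from bench import ticket
print(ticket.close_job())"
```

```text
the job is handed in; nothing more can be done
None
```

The job is handed in at 21.6 s with the caddy hooked on the upright and released; no verdict came back. Force and handle height point to it being fully home with the catch snapped, with wrist force staying under about 20 N, but I couldn't read the button or catch.

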